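# Stand the heat shield up against the back rail

## Robot

A 6-joint arm with a two-finger parallel gripper is mounted at the origin on the work surface. World frame = base frame: x ahead of the robot, y to its left, z up, the work surface at z = 0. Lengths are in mm, angles in rad, forces in N, time in s.
With the tool pointing down it reaches from about 425 to 925 mm from the base axis. Payload 12.5 kg.
Tool frame: the origin (TCP) lies at the very end of the fingers, on their centre line; the grasp point (between the pads) lies 19 mm behind it; z points along the fingers, y is the direction in which the jaws open and shut (so a half turn about z gives the same grasp; the last joint's range is limited). The gripper opens to 85 mm and grips with 20 to 120 N. Pads are 22 mm wide; open, the fingers measure 114 mm over their backs; the gripper's body (76 mm by 85 mm) begins 54 mm behind the grasp point. The pads swing forward as they close: fully open they stand 13 mm farther back than shut.
Start: joints at [-1.428, 0.491, 1.559, -0, 1.092, -0.106], TCP at [153.923, -605.766, 231.327] pointing down, gripper open.
Joint ranges: [-3.1, 3.1], [-0.84, 2.19], [0.05, 2.79], [-1.13, 4.28], [0.06, 2.93], [-2.69, 2.69]. Speed limits (rad/s): [2.22, 2.22, 2.79, 3.14, 3.14, 3.14].

## Interface

Orientations are given as a 3x3 rotation matrix whose columns are the frame's x, y, z axes.
In Python, from plant import robot gives the robot as it stands.
- The arm moves only by the shell command python3 -m crank 'ROWS' [FORCE]. ROWS is JSON, a list that holds one entry, the list of rows, each a list of 7 numbers: the finger opening in m, from 0 to 0.0854, then the shift along the tool's x, y, z in m, then the turn, a rotation vector about the tool's x, y, z in rad. A call has 1 to 10 rows; each row is the pose to reach, as a shift and turn from the pose commanded when the call began, along the tool's axes at that moment; what a row does not reach only later rows make up. A row lasts 1/10 s, in which the tool goes at most 50 mm and 8.59 degrees, less where a joint would pass 70% of its speed; a pose out of reach is approached as far as the arm can. A call with a gripper value outside its range is refused whole. The fingers move at their own pace and stop on an object; FORCE is the grip in N (left out, the last holds). Time passes only in rows, so rows that repeat a pose let the fingers close. It gives the time, the measured TCP pose, the force and the opening at its end, in the units of the state.
- robot.get_obs(): the state, without advancing time (a new reading comes with each control period).
- robot.capture(name): name is "side" or "top" or "wrist"; returns a dict with "pixels" (420x560x3 uint8, blue, green, red), "camera_matrix" (3x3 intrinsics, pixels), "dist" ([k1, k2, p1, p2, k3] as OpenCV has them; the pictures are not rectified), "view" (4x4, takes a point from world to camera coordinates). Camera axes: x right, y down, z forward; pixel columns grow to the right and rows downward; lengths in mm; the calibration is good to about 2 mm. A picture is of the moment at which its call begins. There is no depth.
- robot.finish_job(): hands the job in, once; it reports no verdict.
The state is a dict: "clock": time; "joint_positions": joint angles; "joint_vel": joint speeds; "tau": joint torques, N m; "ee_pos": TCP position; "tcp_rot": TCP orientation; "ft_force": force on the tool from outside, world axes, zero at the start; "ft_torque": the same for the moment, N m; "grip_width": finger opening in mm.
Only numpy, scipy, OpenCV 4.12 (cv2) and the standard library are available. Lean on these libraries where they do the work, as an engineer would, in place of code of your own. Each camera call takes 0.05 s, during which the arm holds its last target. There are 200 camera calls.

## Task

Set up the aluminium heat shield that lies flat on the bench in front of the low steel rail: slide it until its foot flange is square and flush against the rail, then, keeping it pressed there, tip it up on that edge until it stands upright on its foot with its panel's back against the rail, and let go. Do it gently, never pressing with more than about 30 N; do not lift it off the bench and do not knock over or shift the glassware and other things around it.

Things in the scene. Friction and masses are not known exactly. Their poses are not given: they have to be found in the camera images.
- shield: Loose bare-aluminium heat shield, 0.4 to 0.65 kg, lying level. Panel 120 mm along x, 170 along y, 8 thick; underside 18 mm, top 26 mm above the bench. A full-width foot flange, 8 mm thick, goes down from its +x edge, towards the rail. Rubber buttons (18 mm wide, 18 high) under it at x -33, y -60 and 60 mm carry the other end. Origin: on the bench under the panel's centre, z up while lying.
- shield_heel (a point): Middle of the lower outer edge of the foot flange, at (60, 0, 0) mm in the shield's frame: the edge it pivots on. Touches the rail while the shield lies flush. Upright, the flange's plain end face (26 mm deep) is on the bench, the panel's former top is against the rail and this edge is 26 mm in front of the rail. Past about 70 degrees the shield falls on against the rail by itself.
- shield_free (a point): Middle of the end face of the free edge, at (-60, 0, 22) mm in the shield's frame; under it is an 18 mm gap to the bench. This edge goes up, to 120 mm. The shield slides under a few newtons; with the flange at the rail, friction raises this edge if it is pushed towards the rail with about 10 to 20 N while moving up and round with it.
- rail: Steel back rail fixed to the bench, an upright plate 240 mm long (its y), 105 mm high, 10 mm thick, braced behind. Origin: at bench height on the middle of its front face; the front face is the plane x = 0 of its frame, and its x axis points from the shield into the rail, level. Its yaw differs from run to run.
- reagent: Loose amber bottle, 66 mm diameter, 150 mm high, standing behind the rail; leave it alone. Origin: centre of its underside, as for the other bystanders unless told.
- beaker: Loose glass beaker, 70 mm diameter, 90 mm high, beside the shield at its -y side; leave it alone.
- jar: Loose capped glass jar, 60 mm diameter, 80 mm high, beside the shield at its +y side; leave it alone.
- dish: Loose white ceramic bowl, 100 mm diameter, 30 mm high; leave it alone.
- spatula: Loose spatula, 190 mm long, lying farther out on the bench; leave it alone. Origin near its middle.
- roll: Loose standing white paper roll, 100 mm diameter, 130 mm high; leave it alone.
- corkring: Loose cork flask ring, 120 mm diameter, 30 mm high; leave it alone.
Things that resemble listed ones, but are neither listed nor needed, are in the scene too. Of the things that look like the shield, the smallest one is meant.

How it is judged (in metres and radians):
On the way, in this order (a step that is already met when the one before it is completed fails the run):
1. the shield, still lying flat, has its flange flush and square against the rail (within 5 mm and 4 degrees) (x of shield_heel in the frame of rail above -0.005 m and angle between the x axis of shield and the x axis of rail, either way round below 0.07 rad and angle between shield's own z axis and vertical below 0.06 rad), for 0.1 s.
2. the shield is part-way up (25 to 70 degrees), pivoting on its flange edge on the bench (within 12 mm) at the rail (within 45 mm) (angle between shield's own z axis and vertical between 0.44 and 1.22 rad and x of shield_heel in the frame of rail above -0.045 m and height (world z) of shield_heel below 0.012 m), for 0.1 s.
At the end, for the whole second after the job is handed in: The shield stands at rest on its foot, upright within 7 degrees, square to the rail within 5 degrees, its back against the rail (pivot edge 15 to 38 mm in front of the rail's face; 26 is snug), its foot on the bench within 6 mm, its middle within 50 mm of the rail's middle, released (angle between shield's own x axis and vertical above 3.02 rad and x of shield_heel in the frame of rail between -0.038 and -0.015 m and height (world z) of shield_heel below 0.006 m and y of shield_heel in the frame of rail between -0.05 and 0.05 m and angle between the y axis of shield and the y axis of rail, either way round below 0.09 rad and linear speed of shield below 0.01 m/s and angular speed of shield below 0.05 rad/s); the robot touches nothing.
It fails at once if the shield is pressed against the rail with more than 35 N (contact force between shield and rail above 35 N).
It fails at once if the shield is lifted off the bench (its pivot edge more than 20 mm up) (height (world z) of shield_heel above 0.02 m).
It fails at once if a bystander (bottle, beaker, jar, bowl, spatula, roll, cork ring) is shifted more than 30 mm or tipped over (distance of any of reagent, beaker, jar, dish, spatula, roll, corkring from where it was at the start of the episode above 0.03 m or angle between any of reagent, beaker, jar, dish, roll, corkring's own z axis and vertical above 0.5 rad).
It also fails if it takes over 67 s, if anything falls off the work surface, if the arm or the gripper's body presses on something with over 40 N, if the wrist force passes 120 N, or if a joint passes its speed limit or range.

## Working session

There is one attempt and no reset: what is moved stays moved. The work goes in short steps, Python scripts to look and compute and a shell command to move; the robot and the scene stay as the last step left them, time stands still between calls to the robot, and variables do not carry over. Pictures are saved under pics/ and viewed, about 8 in all and at most 12, crops included, and the job is handed in when it is done.

```bash
mkdir -p pics; ls; python3 - <<'E'
from plant import robot
import cv2,numpy as np
o=robot.get_obs();print(o)
for n in("top","side"):
    c=robot.capture(n);cv2.imwrite(f"pics/{n}0.png",cv2.resize(c["pixels"],(800,600)));cv2.imwrite(f"pics/raw_{n}0.png",c["pixels"]);print(n,np.round(c["camera_matrix"],1).tolist(),c["dist"],np.round(c["view"],3).tolist())
E
```

```text
pics
{'clock': 0.0, 'joint_positions': array([-1.42758746e+00,  4.91540771e-01,  1.55949105e+00,  3.27861845e-05,
        1.09167632e+00, -1.05591638e-01]), 'joint_vel': array([-0.00049117,  0.00035905, -0.00136331, -0.00081468,  0.00038278,
       -0.00020787]), 'tau': array([-2.55141531e-03, -6.18452096e+01, -2.61600548e+01, -1.13264573e-04,
        4.10761451e-03, -1.86661460e-06]), 'ee_pos': array([ 153.90095468, -605.50832617,  230.72508331]), 'tcp_rot': array([[ 9.69212220e-01,  2.46226839e-01, -1.30404891e-04],
       [ 2.46226830e-01, -9.69211597e-01,  1.10821606e-03],
       [ 1.46482605e-04, -1.10620573e-03, -9.99999377e-01]]), 'ft_force': array([-0.00136837, -1.22673476, -1.05500467]), 'ft_torque': array([ 0.00915911,  0.04646786, -0.02528855]), 'grip_width': 85.41437298464592}
top [[505.3, 0.0, 284.1], [0.0, 505.3, 211.1], [0.0, 0.0, 1.0]] [-0.0580113  0.         0.         0.         0.       ] [[-0.029, -1.0, 0.006, 54.824], [-0.997, 0.028, -0.065, 443.918], [0.065, -0.008, -0.998, 1286.835], [0.0, 0.0, 0.0, 1.0]]
side [[419.2, 0.0, 275.0], [0.0, 419.2, 207.1], [0.0, 0.0, 1.0]] [-0.08102071  0.          0.          0.          0.        ] [[-0.878, -0.479, 0.006, 421.432], [-0.373, 0.675, -0.637, 161.416], [0.301, -0.561, -0.771, 940.28], [0.0, 0.0, 0.0, 1.0]]
```

View pics/top0.png

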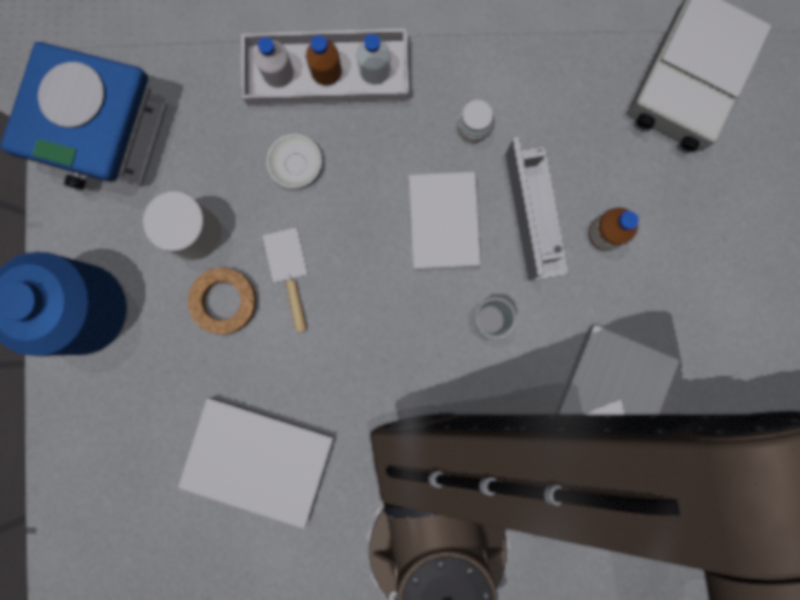

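View pics/side0.png

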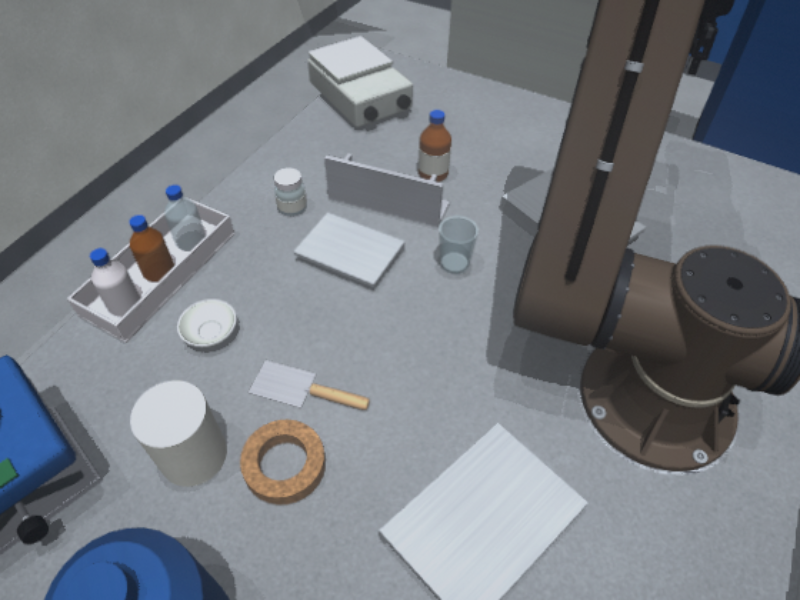

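Two pictures so far. Shield candidates in the top view (800x600 pixels) are a plate at (445,220), a larger one at (255,462) and another large one at (625,365), partly under the arm. The one at (445,220) measures about 68x95 px, or 120x170 mm. It is the smallest and lies in front of the rail at (540,210), so it fits. The beaker is at (495,317), the jar at (477,118) and the reagent bottle at (615,228). I'll confirm with an enlarged crop.

```bash
python3 - <<'E'
import cv2
a=cv2.imread("pics/raw_top0.png")[75:255,265:465]
cv2.imwrite("pics/crop1.png",cv2.resize(a,None,fx=4,fy=4,interpolation=cv2.INTER_CUBIC)[:600])
cv2.imwrite("pics/crop1.png",cv2.resize(a[:150],None,fx=4,fy=4,interpolation=cv2.INTER_CUBIC))
E
```

```text
(no output)
```

View pics/crop1.png

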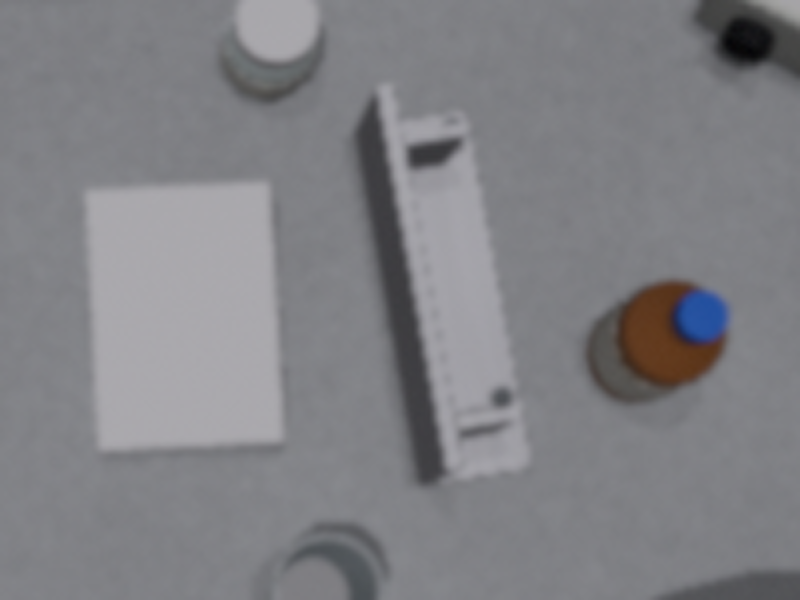

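Three pictures so far. The crop confirms the shield: corners at (85,190), (270,182), (284,441) and (99,451). The rail's top front edge runs from (378,88) to (443,476) and its base from (358,132) to (420,485).

```bash
cat > h.py <<'E'
import cv2,numpy as np
from plant import robot
def ray(c,px,z):
    px=np.array(px,float).reshape(-1,1,2)
    u=cv2.undistortPoints(px,np.array(c["camera_matrix"]),np.array(c["dist"]))[:,0]
    V=np.array(c["view"]);R=V[:3,:3];C=-R.T@V[:3,3]
    d=np.c_[u,np.ones(len(u))]@R
    return C+d*((z-C[2])/d[:,2])[:,None]
def proj(c,P):
    V=np.array(c["view"]);return cv2.projectPoints(np.array(P,float).reshape(-1,1,3),cv2.Rodrigues(V[:3,:3])[0],V[:3,3],np.array(c["camera_matrix"]),np.array(c["dist"]))[0][:,0]
E
python3 - <<'E'
from h import *
c=robot.capture("top")
def cr(p): return (np.array(p,float)+.5)/4-.5+[265,75]
np.set_printoptions(precision=1,suppress=True)
S=ray(c,cr([(85,190),(270,182),(284,441),(99,451)]),26);print("shield",S,S.mean(0))
x=(S[1]+S[2]-S[0]-S[3])/2;print("x",x,np.linalg.norm(x),"yaw",np.degrees(np.arctan2(x[1],x[0])))
y=(S[0]+S[1]-S[2]-S[3])/2;print("y",y,np.linalg.norm(y),np.degrees(np.arctan2(y[1],y[0])))
for z,p in((105,[(378,88),(443,476)]),(0,[(358,132),(420,485)])):
    r=ray(c,cr(p),z);d=r[0]-r[1];print("rail",r[:,:2],r.mean(0),np.linalg.norm(d),"xaxis yaw",np.degrees(np.arctan2(d[1],d[0]))-90)
def t(p): return np.array(p,float)*.7
for n,p,z in(("jar",(477,111),80),("beaker",(498,311),90),("reagent base",cr((630,350)),0)):
    q=ray(c,p if "base" in n else t(p),z);print(n,q)
E
```

```text
shield [[674.9  31.1  26. ]
 [677.  -88.8  26. ]
 [508.1 -91.7  26. ]
 [505.   27.   26. ]] [591.3 -30.6  26. ]
x [   2.6 -119.3    0. ] 119.35348732736267 yaw -88.73581824834172
y [169.4   3.4   0. ] 169.42890022854507 1.1655152056197848
rail [[ 714.4 -148.4]
 [ 475.3 -178. ]] [ 594.9 -163.2  105. ] 240.9419039002512 xaxis yaw -82.95284288549584
rail [[ 715.7 -151.3]
 [ 479.8 -182.7]] [ 597.7 -167.     0. ] 237.97971187616395 xaxis yaw -82.43430668278079
jar [[771.7 -91.4  80. ]]
beaker [[ 419.9 -113.2   90. ]]
reagent base [[ 565.3 -325.5    0. ]]
```

```bash
cat >> h.py <<'E'
from scipy.spatial.transform import Rotation as Ro
np.set_printoptions(precision=4,suppress=True)
O=np.array([596,-165,0.]);YAW=np.radians(-82.7)
n=np.array([np.cos(YAW),np.sin(YAW),0]);t=np.array([-n[1],n[0],0])
def rot(tilt=0):  # tool down, x=-n, tip tilted towards rail by tilt deg
    a=np.radians(tilt);z=np.array([0,0,-1.])*np.cos(a)+n*np.sin(a)
    return np.c_[np.cross(t,z),t,z]
def railp(p): d=np.array(p)-O;return np.array([d@n,d@t,d[2]])
def rel(xr,yr,z,tilt=0):  # row values to reach TCP at rail coords
    o=robot.get_obs();R=o["tcp_rot"];P=O+n*xr+t*yr+[0,0,z]
    print("rail pos",railp(o["ee_pos"]),"F rail",[round(float(o["ft_force"]@v),1) for v in(n,t,[0,0,1])],"clk",o["clock"])
    print("shift m",R.T@(P-o["ee_pos"])/1e3,"rot",Ro.from_matrix(R.T@rot(tilt)).as_rotvec())
E
python3 - <<'E'
from h import *
fe=O*0+[590,29.4,0];print(railp(fe),n,t)
y=railp(fe)[1];rel(railp(fe)[0]-36,y,200)
E
```

```text
[-193.5867   18.75      0.    ] [ 0.1271 -0.9919  0.    ] [0.9919 0.1271 0.    ]
rail pos [ 380.8549 -494.4999  230.862 ] F rail [0.4, -0.7, -0.8] clk 0.15
shift m [ 0.5834 -0.5438  0.0313] rot [-0.0006 -0.0006 -1.4494]
```

```bash
python3 -m crank '[[[0.0854,0.058,-0.054,0,0,0,-0.145],[0.0854,0.116,-0.109,0,0,0,-0.29],[0.0854,0.175,-0.163,0,0,0,-0.435],[0.0854,0.233,-0.217,0,0,0,-0.58],[0.0854,0.292,-0.272,0,0,0,-0.725],[0.0854,0.35,-0.326,0,0,0,-0.87],[0.0854,0.408,-0.38,0.01,0,0,-1.015],[0.0854,0.467,-0.435,0.02,0,0,-1.16],[0.0854,0.525,-0.489,0.03,0,0,-1.305],[0.0854,0.583,-0.544,0.031,0,0,-1.449]]]'
python3 -c "
from h import *
rel(-230,17,200)"
```

```text
clock: 1.15
ee_pos: [425.0, -183.8, 219.1]
tcp_rot: [[-0.132, 0.991, 0.0], [0.991, 0.132, -0.0], [-0.0, 0.0, -1.0]]
ft_force: [1.0, -1.0, 0.2]
grip_width: 85.4
rail pos [  -3.1275 -172.0137  219.0812] F rail [1.1, 0.8, 0.2] clk 1.15
shift m [0.2259 0.1902 0.0191] rot [0.0002 0.0002 0.0053]
```

```bash
python3 -m crank '[[[0.0854,0.035,0.03,0.003,0,0,0.005],[0.0854,0.07,0.06,0.006,0,0,0.005],[0.0854,0.105,0.09,0.009,0,0,0.005],[0.0854,0.14,0.12,0.012,0,0,0.005],[0.0854,0.175,0.15,0.015,0,0,0.005],[0.0854,0.21,0.175,0.018,0,0,0.005],[0.0854,0.226,0.19,0.019,0,0,0.005],[0.0854,0.226,0.19,0.019,0,0,0.005],[0.0854,0.226,0.19,0.019,0,0,0.005]]]' >/dev/null
python3 - <<'E'
from h import *
rel(-230,17,9)
c=robot.capture("top");cv2.imwrite("pics/top1.png",c["pixels"][60:270,230:430].repeat(1,0) if 0 else cv2.resize(c["pixels"][75:255,210:450],None,fx=3.3,fy=3.3,interpolation=cv2.INTER_CUBIC))
E
```

```text
rail pos [-227.4086   16.8161  199.6842] F rail [-0.2, -0.1, -0.3] clk 2.05
shift m [0.0026 0.0004 0.1907] rot [-0.001   0.0001 -0.0045]
```

View pics/top1.png

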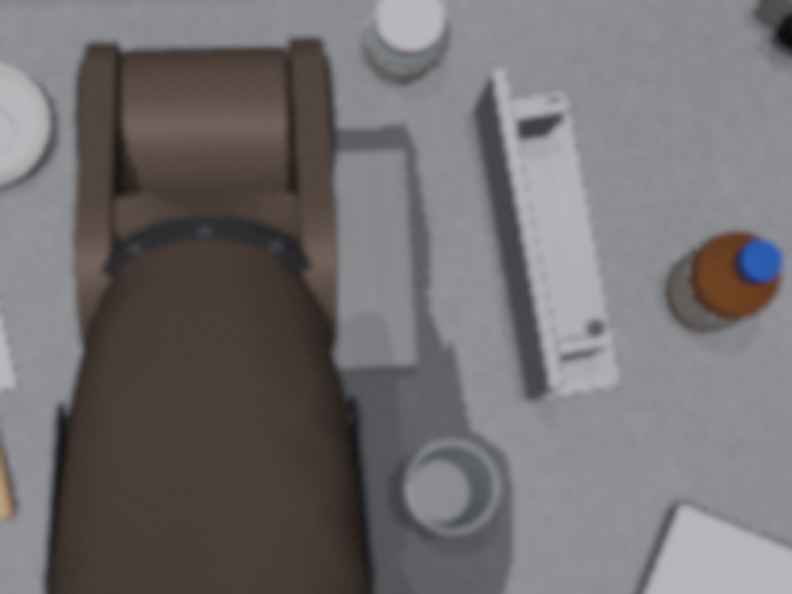

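Four pictures so far. The arm hides the shield's left half, the scene is undisturbed, and the rail spans (490,75) to (545,395). I'll descend in front of the free edge.

```bash
python3 -m crank '[[[0.0854,0.003,0,0.03,0,0,-0.0045],[0.0854,0.003,0,0.07,0,0,-0.0045],[0.0854,0.003,0,0.11,0,0,-0.0045],[0.0854,0.003,0,0.14,0,0,-0.0045],[0.0854,0.003,0,0.165,0,0,-0.0045],[0.0854,0.003,0,0.18,0,0,-0.0045],[0.0854,0.003,0,0.19,0,0,-0.0045],[0.0854,0.003,0,0.196,0,0,-0.0045],[0.0854,0.003,0,0.196,0,0,-0.0045]]]' >/dev/null
python3 - <<'E'
from h import *
rel(-120-11-4-10,17,4)
c=robot.capture("side");cv2.imwrite("pics/side1.png",cv2.resize(c["pixels"][85:220,150:350],None,fx=4,fy=4,interpolation=cv2.INTER_CUBIC))
E
```

```text
rail pos [-230.0507   17.2195    4.2384] F rail [-0.1, -0.7, 0.1] clk 3.0
shift m [-0.0851 -0.0001  0.0002] rot [ 0.0001  0.0001 -0.0011]
```

View pics/side1.png

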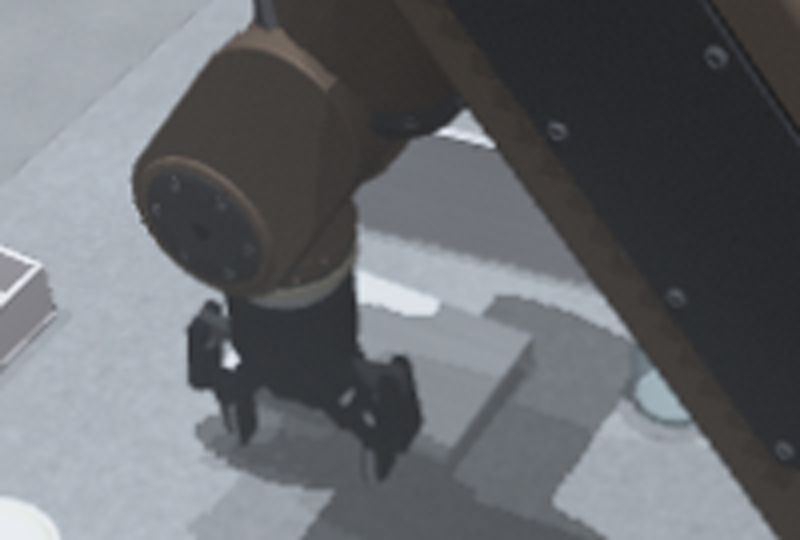

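Five pictures so far. Both fingertips, at (243,435) and (380,475), stand at the free edge. I'll slide.

```bash
python3 -m crank '[[[0.0854,-0.006,0,0,0,0,0],[0.0854,-0.012,0,0,0,0,0],[0.0854,-0.018,0,0,0,0,0],[0.0854,-0.024,0,0,0,0,0],[0.0854,-0.03,0,0,0,0,0],[0.0854,-0.036,0,0,0,0,0],[0.0854,-0.042,0,0,0,0,0],[0.0854,-0.048,0,0,0,0,0],[0.0854,-0.054,0,0,0,0,0],[0.0854,-0.06,0,0,0,0,0]]]' >/dev/null
python3 -c "
from h import *
rel(-145,17,4)"
python3 -m crank '[[[0.0854,-0.004,0,0,0,0,0],[0.0854,-0.008,0,0,0,0,0],[0.0854,-0.012,0,0,0,0,0],[0.0854,-0.016,0,0,0,0,0],[0.0854,-0.02,0,0,0,0,0],[0.0854,-0.024,0,0,0,0,0]]]' >/dev/null
python3 -c "
from h import *
rel(-131,17,4)"
```

```text
rail pos [-169.7175   17.2468    4.1135] F rail [-2.6, 0.2, 1.4] clk 4.05
shift m [-0.0247 -0.0002  0.0001] rot [ 0.0003  0.0002 -0.0006]
rail pos [-145.9631   17.0725    4.1086] F rail [-2.5, -1.1, -0.6] clk 4.65
shift m [-0.015  -0.0001  0.0001] rot [-0.0001  0.0001 -0.0008]
```

```bash
for i in 1; do python3 -m crank '[[[0.0854,-0.002,0,0,0,0,0],[0.0854,-0.004,0,0,0,0,0],[0.0854,-0.006,0,0,0,0,0],[0.0854,-0.008,0,0,0,0,0]]]' |grep force; done
python3 -m crank '[[[0.0854,-0.001,0,0,0,0,0],[0.0854,-0.002,0,0,0,0,0]]]'|grep force
python3 -m crank '[[[0.0854,-0.001,0,0,0,0,0],[0.0854,-0.001,0,0,0,0,0]]]'|grep force
python3 -m crank '[[[0.0854,-0.001,0,0,0,0,0],[0.0854,-0.001,0,0,0,0,0]]]'|grep force
python3 -c "
from h import *
rel(-131,17,4)"
```

```text
ft_force: [0.3, 2.7, 0.3]
ft_force: [-0.2, 3.0, -0.4]
ft_force: [-0.3, 0.6, 0.3]
ft_force: [-0.8, 0.8, -0.2]
rail pos [-134.2066   17.0404    4.1393] F rail [-0.9, -0.7, -0.2] clk 5.65
shift m [-0.0032 -0.      0.0001] rot [-0.0001  0.0001 -0.0008]
```

```bash
for i in 1; do
python3 -m crank '[[[0.0854,-0.001,0,0,0,0,0],[0.0854,-0.001,0,0,0,0,0]]]'|grep force
python3 -m crank '[[[0.0854,-0.001,0,0,0,0,0],[0.0854,-0.001,0,0,0,0,0]]]'|grep force
python3 -m crank '[[[0.0854,-0.001,0,0,0,0,0],[0.0854,-0.001,0,0,0,0,0]]]'|grep force;done
python3 - <<'E'
from h import *
rel(-131,17,4)
E
```

```text
ft_force: [-1.7, 6.8, 1.8]
ft_force: [-4.2, 11.5, 2.6]
ft_force: [-5.3, 18.2, 4.6]
rail pos [-133.3407   16.1274    4.1528] F rail [-18.7, -2.9, 4.6] clk 6.25
shift m [-0.0023  0.0009  0.0001] rot [-0.0025 -0.0017  0.0013]
```

Shield is at the rail under 18.7 N. I'll back off, check flushness, and tilt the tool so the fingertips can lift under the edge.

```bash
python3 -m crank '[[[0.0854,0.005,0,0,0,0,0],[0.0854,0.015,0,0,0,0,0],[0.0854,0.03,0,-0.02,0,0,0],[0.0854,0.05,0,-0.04,0,0,0],[0.0854,0.07,0,-0.06,0,0,0],[0.0854,0.07,0,-0.06,0,0,0]]]' |grep force
python3 - <<'E'
from h import *
rel(-170,15,10,25)
c=robot.capture("side");cv2.imwrite("pics/side2.png",cv2.resize(c["pixels"][95:220,200:350],None,fx=4.8,fy=4.8,interpolation=cv2.INTER_CUBIC))
E
```

```text
ft_force: [0.8, -0.7, -0.7]
rail pos [-203.0853   18.1849   66.4758] F rail [0.8, 0.7, -0.7] clk 6.85
shift m [-0.033  -0.0034  0.0565] rot [ 0.0041 -0.4355  0.0001]
```

View pics/side2.png

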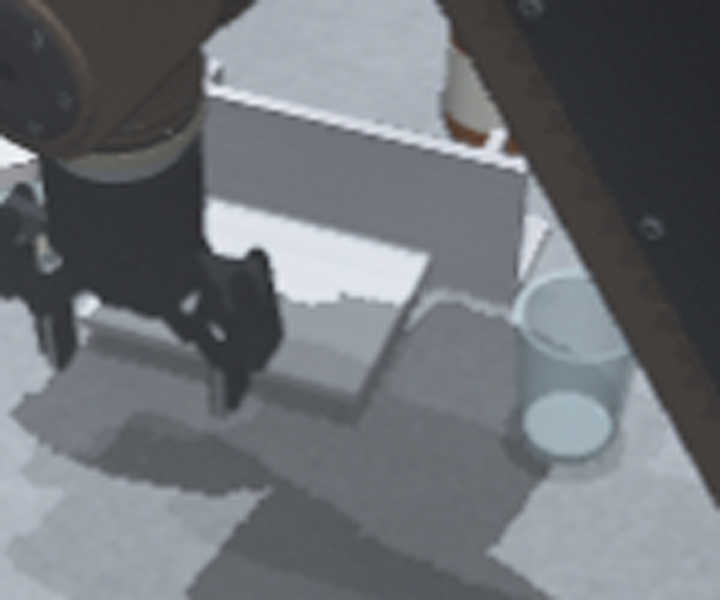

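Six pictures so far. The shield's rail-side edge runs (205,198) to (430,252), parallel to the rail's top at (205,88) to (525,165). It shows no gap. I'll tilt 25° and go down.

```bash
python3 - <<'E'
from h import *
c=robot.capture("side")
p=lambda x,y,z:(proj(c,[O+n*x+t*y+[0,0,z]])[0]-[200,95])*4.8
print(p(0,-75,26),p(0,15,26),p(0,-120,105),p(0,0,105),p(-120,-75,26))
E
python3 -m crank '[[[0.0854,-0.005,-0.001,0.01,0,-0.1,0],[0.0854,-0.015,-0.002,0.02,0,-0.2,0],[0.0854,-0.025,-0.003,0.03,0,-0.3,0],[0.0854,-0.033,-0.003,0.04,0.004,-0.4,0],[0.0854,-0.033,-0.003,0.056,0.004,-0.436,0],[0.0854,-0.033,-0.003,0.056,0.004,-0.436,0],[0.0854,-0.033,-0.003,0.056,0.004,-0.436,0]]]'
python3 -c "
from h import *
rel(-150,15,-4,25)"
```

```text
[440.7087 251.7346] [298.4799 213.8091] [522.8356 165.6139] [320.7207 114.2871] [366.5537 389.6132]
clock: 7.65
ee_pos: [588.3, 3.3, 7.4]
tcp_rot: [[-0.116, 0.992, 0.047], [0.9, 0.125, -0.418], [-0.421, -0.006, -0.907]]
ft_force: [-0.1, -0.3, -0.0]
grip_width: 85.3
rail pos [-167.9153   13.7515    7.3767] F rail [0.3, -0.2, -0.0] clk 7.65
shift m [-0.0115  0.0014  0.0179] rot [-0.0061 -0.0018  0.0005]
```

```bash
python3 -m crank '[[[0.0854,-0.004,0.001,0.006,-0.006,0,0],[0.0854,-0.008,0.001,0.012,-0.006,0,0],[0.0854,-0.012,0.0015,0.018,-0.006,0,0],[0.0854,-0.012,0.0015,0.018,-0.006,0,0]]]'|grep force
python3 -c "
from h import *
rel(-130,15,-4,25)"
```

```text
ft_force: [-0.1, 0.3, 1.0]
rail pos [-148.5357   15.3611   -3.3334] F rail [-0.3, -0.1, 1.0] clk 8.05
shift m [-0.0165 -0.0003  0.0084] rot [ 0.0009 -0.0004 -0.0012]
```

```bash
python3 -m crank '[[[0.0854,-0.0036,0,0.0017,0,0,0],[0.0854,-0.0072,0,0.0034,0,0,0],[0.0854,-0.0109,0,0.0051,0,0,0],[0.0854,-0.0145,0,0.0068,0,0,0],[0.0854,-0.0163,0,0.0076,0,0,0],[0.0854,-0.0163,0,0.0076,0,0,0]]]'|grep force
python3 -m crank '[[[0.0854,-0.0009,0,0.0004,0,0,0],[0.0854,-0.0018,0,0.0008,0,0,0],[0.0854,-0.0018,0,0.0008,0,0,0]]]'|grep force
python3 -m crank '[[[0.0854,-0.0009,0,0.0004,0,0,0],[0.0854,-0.0018,0,0.0008,0,0,0],[0.0854,-0.0018,0,0.0008,0,0,0]]]'|grep force
python3 -c "
from h import *
rel(-120,15,-4,25)"
```

```text
ft_force: [-0.0, 0.2, -1.1]
ft_force: [0.5, 0.3, -0.5]
ft_force: [0.7, 1.0, -0.2]
rail pos [-127.7417   15.5607   -3.0508] F rail [-0.9, 0.8, -0.2] clk 9.25
shift m [-0.0066 -0.0006  0.0041] rot [ 0.0017 -0.0002 -0.0001]
```

```bash
for i in 1; do
python3 -m crank '[[[0.0854,-0.0009,0,0.0004,0,0,0],[0.0854,-0.0018,0,0.0008,0,0,0],[0.0854,-0.0018,0,0.0008,0,0,0]]]'|grep force
python3 -m crank '[[[0.0854,-0.0009,0,0.0004,0,0,0],[0.0854,-0.0009,0,0.0004,0,0,0]]]'|grep force
python3 -m crank '[[[0.0854,-0.0009,0,0.0004,0,0,0],[0.0854,-0.0009,0,0.0004,0,0,0]]]'|grep force; done
python3 -c "
from h import *
rel(-120,15,-4,25)"
```

```text
ft_force: [0.0, 0.2, 0.1]
ft_force: [0.2, 0.9, 0.2]
ft_force: [-1.2, 6.3, 1.4]
rail pos [-124.4735   15.6228   -3.0334] F rail [-6.4, -0.4, 1.4] clk 9.95
shift m [-0.0036 -0.0006  0.0028] rot [ 0.0024 -0.0009  0.0007]
```

```bash
python3 -m crank '[[[0.0854,-0.0009,0,0.0004,0,0,0],[0.0854,-0.0013,0,-0.0005,0,0,0],[0.0854,-0.0018,0,-0.0014,0,0,0],[0.0854,-0.0026,0,-0.0032,0,0,0]]]'|grep force
python3 -m crank '[[[0.0854,-0.0004,0,-0.0009,0,0,0],[0.0854,-0.0008,0,-0.0018,0,0,0]]]'|grep force
python3 -c "
from h import *
rel(-120,15,-4,25)"
```

```text
ft_force: [-2.6, 10.5, -1.8]
ft_force: [-2.7, 10.8, -2.3]
rail pos [-124.2125   15.2253    2.4518] F rail [-11.0, -1.3, -2.3] clk 10.55
shift m [-0.0011 -0.0002  0.0076] rot [ 0.0019 -0.0017  0.0016]
```

```bash
python3 -m crank '[[[0.0854,-0.0009,0,-0.0018,0,0,0],[0.0854,-0.0019,0,-0.0036,0,0,0],[0.0854,-0.0028,0,-0.0053,0,0,0],[0.0854,-0.0038,0,-0.0071,0,0,0],[0.0854,-0.0047,0,-0.0089,0,0,0]]]'|grep force
python3 - <<'E'
from h import *
rel(-120,15,-4,25)
c=robot.capture("side");cv2.imwrite("pics/side3.png",cv2.resize(c["pixels"][95:220,200:350],None,fx=4.8,fy=4.8,interpolation=cv2.INTER_CUBIC))
E
```

```text
ft_force: [-2.9, 11.4, -0.3]
rail pos [-123.8944   15.2816   12.5729] F rail [-11.6, -1.4, -0.3] clk 11.05
shift m [ 0.0034 -0.0003  0.0167] rot [ 0.0022 -0.0019  0.0016]
```

View pics/side3.png

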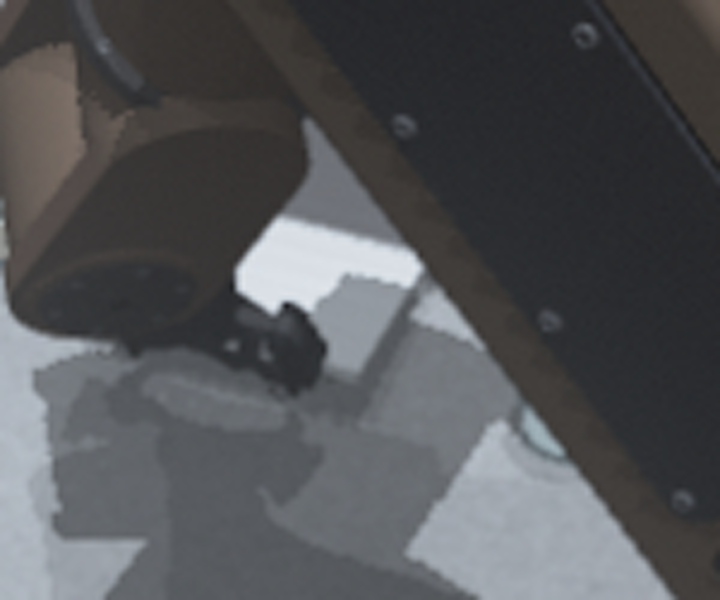

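Seven pictures so far. The fingers are at the free edge with the hand tilted. The near free corner is around (362,378), so I'll compare that with where it should be.

```bash
python3 - <<'E'
from h import *
c=robot.capture("side")
p=lambda x,y,z:(proj(c,[O+n*x+t*y+[0,0,z]])[0]-[200,95])*4.8
for th in(0,3,5,8):
    a=np.radians(th);s,k=np.sin(a),np.cos(a)
    print(th,p(-120*k,-69,120*s+26*k),p(-120*k-8*s,-69,120*s+18*k),p(-120*k-8*s,-69,0),p(0,-69,26))
a=c["pixels"][150:190,255:295]
cv2.imwrite("pics/z.png",cv2.convertScaleAbs(cv2.resize(a,None,fx=15,fy=15,interpolation=cv2.INTER_CUBIC),alpha=1.8,beta=-60))
E
```

```text
0 [356.3718 386.6967] [356.3011 396.7466] [356.1448 418.9618] [431.0713 249.1563]
3 [356.5371 378.5737] [356.1878 389.2082] [355.9791 419.2716] [431.0713 249.1563]
5 [356.7696 372.9585] [356.2331 383.9668] [355.9879 419.255 ] [431.0713 249.1563]
8 [357.3029 364.2545] [356.4844 375.7977] [356.1803 418.8955] [431.0713 249.1563]
```

View pics/z.png

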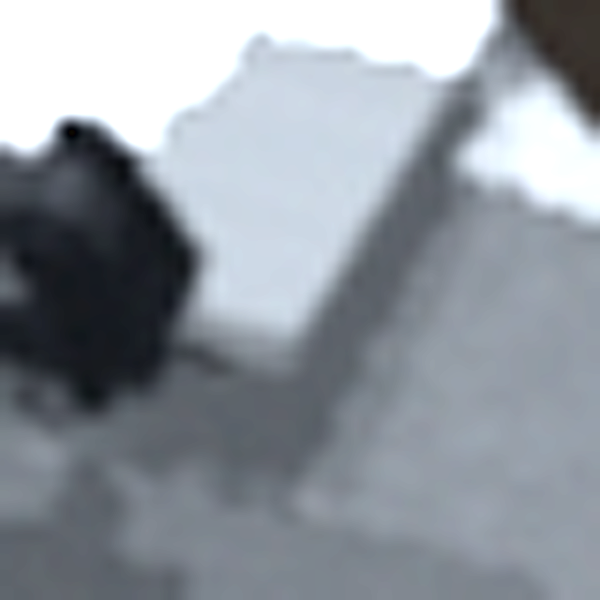

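Eight pictures so far. The end face's top corner is near crop (358,371) and the prediction matches about 5°, so the shield is tipping. The pushing moment now carries the weight, so I'll push a bit more while rising.

```bash
python3 -m crank '[[[0.0854,-0.0018,0,-0.0012,0,0,0],[0.0854,-0.0031,0,-0.0031,0,0,0],[0.0854,-0.004,0,-0.0049,0,0,0]]]'|grep -E "force|pos"
python3 -m crank '[[[0.0854,-0.0009,0,-0.0017,0,0,0],[0.0854,-0.0018,0,-0.0032,0,0,0],[0.0854,-0.0025,0,-0.0042,0,0,0]]]'|grep -E "force|pos"
python3 - <<'E'
from h import *
rel(-120,15,20,25)
c=robot.capture("side");cv2.imwrite("pics/z2.png",cv2.convertScaleAbs(cv2.resize(c["pixels"][140:190,250:300],None,fx=12,fy=12,interpolation=cv2.INTER_CUBIC),alpha=1.6,beta=-60))
p=lambda x,y,z:(proj(c,[O+n*x+t*y+[0,0,z]])[0]-[250,140])*12
for th in(5,8,11,14):
    a=np.radians(th);s,k=np.sin(a),np.cos(a)
    print(th,p(-120*k,-69,120*s+26*k),p(-120*k-8*s,-69,120*s+18*k))
E
```

```text
ee_pos: [595.6, -41.0, 18.7]
ft_force: [-4.0, 17.9, 1.1]
ee_pos: [595.6, -41.7, 23.7]
ft_force: [-4.2, 17.5, 1.2]
rail pos [-122.3725   15.3134   23.6548] F rail [-17.9, -1.9, 1.2] clk 11.75
shift m [-0.0006 -0.0003  0.0043] rot [ 0.0026 -0.0023  0.0017]
5 [291.9241 392.3962] [290.5828 419.9171]
8 [293.2573 370.6363] [291.2109 399.4942]
11 [295.1453 348.0932] [292.3925 378.2036]
14 [297.5876 324.8389] [294.13   356.1104]
```

View pics/z2.png

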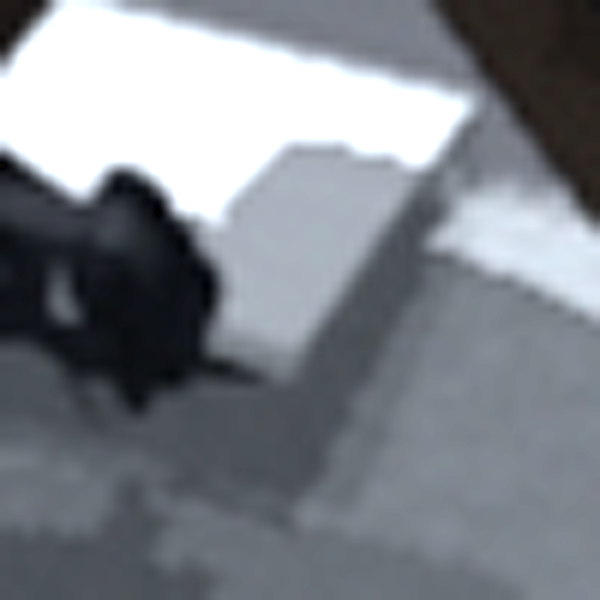

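Nine pictures so far. The near free corner is at (292,385), which is about 10°. I'll continue on the arc.

```bash
python3 -m crank '[[[0.0854,-0.0014,0,-0.0019,0,0,0],[0.0854,-0.0027,0,-0.0038,0,0,0],[0.0854,-0.004,0,-0.0057,0,0,0],[0.0854,-0.0053,0,-0.0076,0,0,0]]]'|grep -E "force"
python3 -m crank '[[[0.0854,-0.0015,0,-0.0018,0,0,0],[0.0854,-0.003,0,-0.0036,0,0,0],[0.0854,-0.0046,0,-0.0054,0,0,0],[0.0854,-0.0061,0,-0.0072,0,0,0]]]'|grep -E "force"
python3 -c "
from h import *
rel(-120,15,20,25)"
```

```text
ft_force: [-3.9, 13.4, 1.6]
ft_force: [-1.4, 8.6, 1.0]
rail pos [-117.4067   15.6591   42.2432] F rail [-8.7, -0.3, 1.0] clk 12.6
shift m [ 0.0117 -0.0007  0.0191] rot [ 0.0029 -0.0012  0.0013]
```

```bash
python3 -m crank '[[[0.0854,-0.0018,0,-0.0015,0,0,0],[0.0854,-0.0037,0,-0.003,0,0,0],[0.0854,-0.0055,0,-0.0044,0,0,0],[0.0854,-0.0074,0,-0.0059,0,0,0]]]'|grep -E "force"
python3 -m crank '[[[0.0854,-0.0018,0,-0.0015,0,0,0],[0.0854,-0.0037,0,-0.003,0,0,0],[0.0854,-0.0055,0,-0.0044,0,0,0],[0.0854,-0.0074,0,-0.0059,0,0,0]]]'|grep -E "force"
python3 -c "
from h import *
rel(-120,15,20,25)"
```

```text
ft_force: [-0.7, 8.2, 1.9]
ft_force: [-0.8, 5.1, 0.7]
rail pos [-108.4392   15.6911   59.3443] F rail [-5.1, -0.2, 0.7] clk 13.4
shift m [ 0.0271 -0.0008  0.0308] rot [ 0.0027 -0.0007  0.0007]
```

```bash
python3 -m crank '[[[0.0854,-0.0027,0,-0.0016,0,0,0],[0.0854,-0.0054,0,-0.0031,0,0,0],[0.0854,-0.0082,0,-0.0045,0,0,0],[0.0854,-0.0109,0,-0.0059,0,0,0],[0.0854,-0.0137,0,-0.0072,0,0,0],[0.0854,-0.0164,0,-0.0084,0,0,0]]]'|grep -E "force"
python3 -m crank '[[[0.0854,-0.0029,0,-0.001,0,0,0],[0.0854,-0.0058,0,-0.0019,0,0,0],[0.0854,-0.0088,0,-0.0028,0,0,0],[0.0854,-0.0117,0,-0.0036,0,0,0],[0.0854,-0.0147,0,-0.0044,0,0,0],[0.0854,-0.0176,0,-0.005,0,0,0]]]'|grep -E "force"
python3 - <<'E'
from h import *
rel(-120,15,20,25)
c=robot.capture("side");cv2.imwrite("pics/side4.png",cv2.resize(c["pixels"][75:200,190:340],None,fx=4.8,fy=4.8,interpolation=cv2.INTER_CUBIC))
E
```

```text
ft_force: [0.2, 0.9, 0.1]
ft_force: [-0.1, -0.0, -1.8]
rail pos [-82.4612  15.3604  85.832 ] F rail [-0.0, -0.1, -1.8] clk 14.6
shift m [ 0.0618 -0.0004  0.0438] rot [ 0.0015 -0.0002  0.    ]
```

View pics/side4.png

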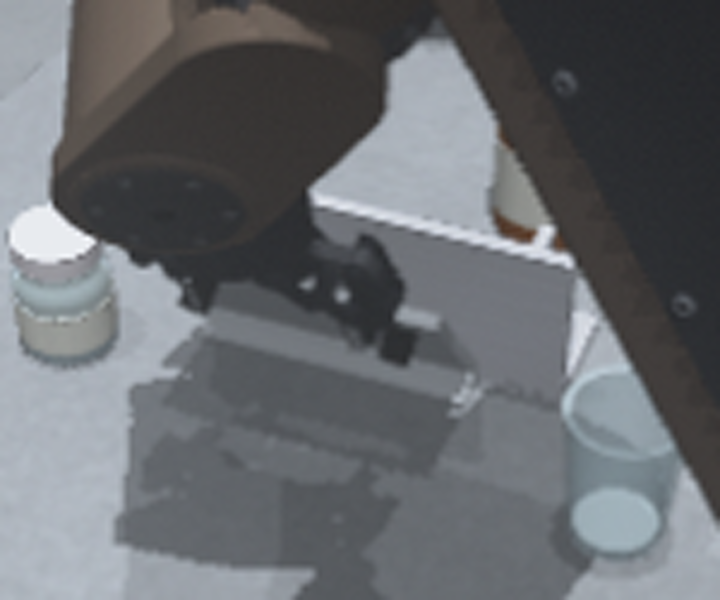

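```bash
python3 - <<'E'
from h import *
c=robot.capture("side")
V=np.array(c["view"]);print("cam",railp(-V[:3,:3].T@V[:3,3]))
def W(th,x,y,z):  # shield pts -> rail
    a=np.radians(th);ex=np.array([np.cos(a),-np.sin(a)]);ez=np.array([np.sin(a),np.cos(a)])
    h=np.array([-26*np.sin(a),0]);q=h+(x-60)*ex+z*ez
    return O+n*q[0]+t*(y+16)+[0,0,q[1]]
for th in(0,20,30,40,50,60):
    print(th,*[np.round((proj(c,[W(th,*q)])[0]-[190,75])*4.8) for q in((60,-85,0),(52,-85,0),(60,-85,26),(-60,-85,26),(-60,-85,18),(-60,85,18))])
E
```

```text
cam [-836.1578 -345.1945  825.2453]
0 [478. 378.] [473. 386.] [479. 345.] [404. 483.] [404. 493.] [128. 413.]
20 [472. 387.] [468. 392.] [479. 347.] [410. 423.] [408. 436.] [125. 357.]
30 [470. 392.] [466. 394.] [479. 350.] [416. 389.] [413. 403.] [127. 325.]
40 [468. 396.] [465. 396.] [479. 353.] [424. 354.] [421. 369.] [134. 292.]
50 [466. 399.] [463. 397.] [479. 357.] [435. 321.] [430. 335.] [142. 259.]
60 [465. 402.] [462. 398.] [478. 362.] [446. 289.] [441. 303.] [154. 228.]
```

Ten pictures so far. The panel's near top corner is at (440,320), matching the 50° prediction of (435,321). Jar and beaker haven't moved. I'll continue towards 70°.

```bash
python3 -m crank '[[[0.0854,-0.0027,0,0,0,0,0],[0.0854,-0.0054,0,0,0,0,0],[0.0854,-0.0081,0,0,0,0,0],[0.0854,-0.0108,0,0,0,0,0],[0.0854,-0.0135,0,0,0,0,0],[0.0854,-0.0162,0,0,0,0,0],[0.0854,-0.0188,0,0,0,0,0]]]'|grep -E "force"
python3 -m crank '[[[0.0854,-0.0025,0,0.0005,0,0,0],[0.0854,-0.005,0,0.001,0,0,0],[0.0854,-0.0075,0,0.0015,0,0,0],[0.0854,-0.01,0,0.002,0,0,0],[0.0854,-0.0125,0,0.0026,0,0,0],[0.0854,-0.015,0,0.0031,0,0,0],[0.0854,-0.0171,0,0.0036,0,0,0]]]'|grep -E "force"
python3 -c "
from h import *
rel(-120,15,20,25)"
```

```text
ft_force: [-0.2, 0.7, -0.4]
ft_force: [0.3, 0.4, -0.7]
rail pos [-48.4329  15.4342  97.659 ] F rail [-0.3, 0.4, -0.7] clk 16.1
shift m [ 0.0977 -0.0005  0.0402] rot [ 0.0017 -0.0002 -0.    ]
```

```bash
python3 -m crank '[[[0.0854,-0.0021,0,0.0013,0,0,0],[0.0854,-0.0043,0,0.0027,0,0,0],[0.0854,-0.0064,0,0.004,0,0,0],[0.0854,-0.0086,0,0.0053,0,0,0],[0.0854,-0.0107,0,0.0066,0,0,0],[0.0854,-0.0128,0,0.008,0,0,0],[0.0854,-0.015,0,0.0093,0,0,0],[0.0854,-0.0171,0,0.0106,0,0,0],[0.0854,-0.0193,0,0.012,0,0,0],[0.0854,-0.0214,0,0.0133,0,0,0]]]'|grep -E "force"
python3 - <<'E'
from h import *
rel(-12,15,95,25)
c=robot.capture("side");cv2.imwrite("pics/side5.png",cv2.resize(c["pixels"][75:200,190:340],None,fx=4.8,fy=4.8,interpolation=cv2.INTER_CUBIC))
def W(th,x,y,z):
    a=np.radians(th);ex=np.array([np.cos(a),-np.sin(a)]);ez=np.array([np.sin(a),np.cos(a)])
    h=np.array([-26*np.sin(a),0]);q=h+(x-60)*ex+z*ez
    return O+n*q[0]+t*(y+16)+[0,0,q[1]]
for th in(70,80,90):
    print(th,*[np.round((proj(c,[W(th,*q)])[0]-[190,75])*4.8) for q in((60,-85,0),(52,-85,0),(-60,-85,26),(-60,-85,18),(-60,85,18))])
E
```

```text
ft_force: [-0.3, 0.4, 0.2]
rail pos [-23.4466  15.4573  94.5657] F rail [-0.5, -0.2, 0.2] clk 17.1
shift m [-0.0106 -0.0005  0.0044] rot [ 0.0017 -0.0003  0.    ]
70 [463. 404.] [462. 398.] [459. 261.] [454. 273.] [168. 200.]
80 [463. 406.] [462. 397.] [472. 237.] [467. 247.] [183. 176.]
90 [462. 406.] [463. 396.] [485. 218.] [480. 227.] [199. 156.]
```

View pics/side5.png

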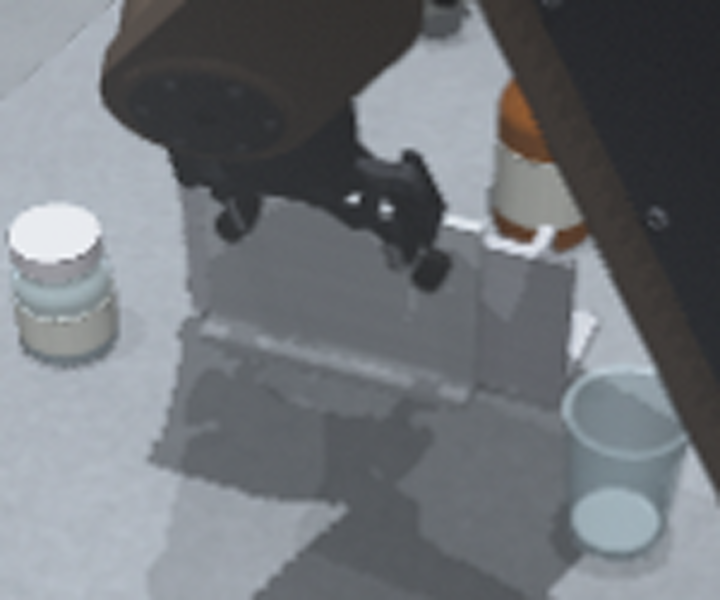

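Eleven pictures so far. The panel stands upright: its near top corner is around (482,222) against the predicted 90° position of (485,218), and the foot strip runs (205,325) to (470,398). I'll seat it gently with a light press.

```bash
python3 -m crank '[[[0.0854,-0.0018,0,0.0008,0,0,0],[0.0854,-0.0036,0,0.0017,0,0,0],[0.0854,-0.0054,0,0.0025,0,0,0],[0.0854,-0.0063,0,0.003,0,0,0]]]'|grep -E "force"
for i in 1; do
python3 -m crank '[[[0.0854,-0.0009,0,0.0004,0,0,0],[0.0854,-0.0018,0,0.0008,0,0,0]]]'|grep -E "force"
python3 -m crank '[[[0.0854,-0.0009,0,0.0004,0,0,0],[0.0854,-0.0009,0,0.0004,0,0,0]]]'|grep -E "force"
python3 -m crank '[[[0.0854,-0.0009,0,0.0004,0,0,0],[0.0854,-0.0009,0,0.0004,0,0,0]]]'|grep -E "force"; done
python3 -c "
from h import *
rel(-12,15,95,25)"
```

```text
ft_force: [-0.4, -0.5, -0.2]
ft_force: [-0.5, -0.7, -0.1]
ft_force: [-0.3, 0.8, -0.4]
ft_force: [-1.0, 6.2, 0.8]
rail pos [-13.3368  15.5104  94.5259] F rail [-6.2, -0.2, 0.8] clk 18.15
shift m [-0.0014 -0.0005  0.0001] rot [ 0.0021 -0.0008  0.0006]
```

Seated: contact at x = -13.3 mm (about -12.5 expected for upright), 6 N. I'll retreat.

```bash
python3 -m crank '[[[0.0854,0.0018,0,-0.0008,0,0,0],[0.0854,0.0054,0,-0.0025,0,0,0],[0.0854,0.0127,0,-0.0059,0,0,0],[0.0854,0.0254,0,-0.012,0,0,0],[0.0854,0.045,0,-0.021,0,0,0],[0.0854,0.07,0,-0.033,0,0,0],[0.0854,0.09,0,-0.05,0,0,0],[0.0854,0.09,0,-0.09,0,0,0],[0.0854,0.09,0,-0.13,0,0,0],[0.0854,0.09,0,-0.17,0,0,0]]]'|grep -E "force|pos"
python3 -m crank '[[[0.0854,0.03,0,-0.03,0,0,0],[0.0854,0.06,0,-0.05,0,0,0],[0.0854,0.1,0,-0.05,0,0,0],[0.0854,0.14,0,-0.05,0,0,0],[0.0854,0.14,0,-0.05,0,0,0]]]'|grep -E "force|pos"
python3 - <<'E'
from h import *
a=robot.capture("top");b=robot.capture("side")
A=cv2.resize(a["pixels"][75:215,310:430],None,fx=3.3,fy=3.3,interpolation=cv2.INTER_CUBIC)
B=cv2.resize(b["pixels"][85:195,215:325],None,fx=3.6,fy=3.6,interpolation=cv2.INTER_CUBIC)
H=max(len(A),len(B));f=lambda I:cv2.copyMakeBorder(I,0,H-len(I),0,4,cv2.BORDER_CONSTANT)
cv2.imwrite("pics/fin.png",cv2.hconcat([f(A),f(B)]))
P=lambda c,x,y,z,o,s:np.round((proj(c,[O+n*x+t*y+[0,0,z]])[0]-o)*s)
for q in((0,-69,120),(-8,-69,120),(0,101,120),(-8,101,120),(-26,-69,0),(-26,101,0),(-26,-69,8),(-26,101,8),(0,-120,105),(0,120,105)):
    print(q,P(a,*q,[310,75],3.3),P(b,*q,[215,85],3.6)+[400,0])
E
```

```text
ee_pos: [589.3, 3.6, 211.9]
ft_force: [-0.6, -0.3, -0.0]
ee_pos: [569.3, 152.7, 194.9]
ft_force: [0.2, 0.1, -0.4]
(0, -69, 120) [211. 318.] [674. 128.]
(-8, -69, 120) [200. 319.] [670. 134.]
(0, 101, 120) [171.  90.] [463.  75.]
(-8, 101, 120) [161.  91.] [459.  81.]
(-26, -69, 0) [151. 344.] [657. 268.]
(-26, 101, 0) [116. 136.] [460. 215.]
(-26, -69, 8) [152. 343.] [657. 261.]
(-26, 101, 8) [117. 134.] [459. 207.]
(0, -120, 105) [219. 389.] [738. 160.]
(0, 120, 105) [164.  71.] [442.  86.]
```

View pics/fin.png

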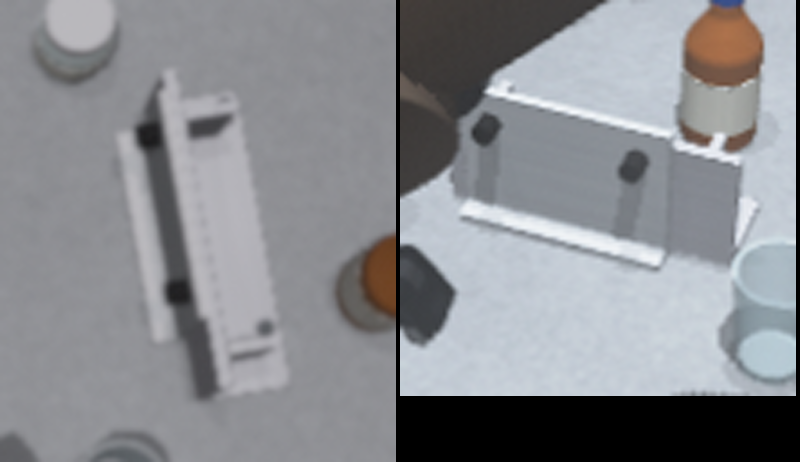

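```bash
python3 -c "
from plant import robot
print(robot.finish_job(),robot.get_obs()['clock'])"
```

```text
the job is handed in; nothing more can be done
the job is handed in; nothing more can be done
```

The shield now stands upright on its foot with its back against the rail, and the job is handed in. It took about 20 s of the 67 s allowed. The hand-in gave no verdict, so this rests on my own checks.

- **Sliding:** I pushed the free edge with both open fingertips until the flange met the rail, with a measured push of up to about 19 N. A side picture showed the flange parallel to the rail and flush within about 2 mm.
- **Tipping:** I backed off, tilted the tool 25° and pushed under the lower corner of the free edge while moving up the arc. The push peaked at about 18 N and fell to nearly zero by 50°. Pictures put the shield at about 5°, 10°, 50° and then upright. A light 6 N press seated it before I let go.
- **Last pictures, hand clear:**
  - The pivot edge is roughly 22 to 25 mm in front of the rail, and the shield is within about 1° of square.
  - The shield's middle is about 16 mm from the rail's middle.
  - The bottle, jar and beaker look unmoved. The bowl, spatula, roll and cork ring were outside those crops, and the hand never went near them on the bench.
- **Disagreements:** When the fingers first met the rail-side stop, the position was about 3 mm from my prediction, within my estimate of finger width and calibration. During the first 5 to 10° of lift, the fingertips may have slipped 1 to 4 mm along the edge, without harm.

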